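# Light on, then hold up the amber shield of a blue-light box

### The job

While the amber cover of the blue-light box is still shut, switch the lamp on by pushing its green button fully down. Then raise the cover smoothly by its black bar handle to 60 degrees from shut, as an eye shield for the colleague who will pick colonies from the plate under it; its hinge does not stay and would drop it shut, so finish while still holding the handle with the cover steady at 60 degrees. Do not fling or drop the cover, and leave the plate on the glass and the bottle, tube rack and tip box beside the light box where they are.

Things in the scene. Friction and masses are not known exactly. Their poses are not given: they have to be found in the camera images.
- lightbox: Blue-light box, fixed to the bench: a white case 310 (x) by 300 (y) by 65 mm high with a lit blue glass window; origin at the centre of its underside, z up. Its own -x side, with a control ledge 76 mm deep, is the front and roughly faces the robot; its y runs to the left as seen from the robot. A small black dimmer knob (12 mm high, not needed) is on the ledge's left end.
- hood: The hinged cover: an upside-down tray 270 mm wide, 204 mm deep, 42 mm high, black rim and clear amber panel; shut, its top is 107 mm above the bench. Origin on the hinge line, midway along it; axes as the light box's when shut, turning with the cover. Cover and handle weigh about 0.45 kg; it swings freely.
- handle: Black bow handle on the front of the cover: a round bar, diameter 12 mm, 124 mm long along the light box's y, on two 10 mm posts 57 mm either side of its middle, 46 mm in front of the cover's front wall. Origin at the bar's middle: shut, 95 mm above the bench, 30 mm above the ledge, 250 mm in front of and 28 mm above the hinge line. Turns with the cover; the bar can turn between gripping fingers.
- hinge_mid (a point): Middle of the hinge line at the rear of the light box, 67 mm above the bench. The line runs along the light box's y, 125 mm behind the light box's centre.
- cover_hinge (a joint): Angle of the cover in rad: 0 shut (flat), growing as its front edge rises and swings up and back, 1.047 at 60 degrees; limit 1.85. The hinge has almost no friction: let go below about 75 degrees the cover falls shut.
- lamp_button (a joint): Travel of the green lamp push button in m: 0 out, 0.006 fully down; sprung, 5 N holds it fully down, comes up again when released.
- lamp_button_top (a point): Centre of the top of the green button, 24 mm in diameter, in a round steel housing on the right-hand end of the control ledge as seen from the robot, at (-120, -118) mm in the light box's frame. It is pushed straight down.
- well_plate: Clear lidded 24-well plate with pink wells, 85.5 by 127.8 by 20 mm, lying loose on the glass under the cover. Origin at the centre of its underside. Leave it.
- bottle: Amber reagent bottle with a blue cap, 72 mm in diameter, 150 mm high, standing loose on the bench beside the light box. Origin at the centre of its underside. Leave it.
- tube_rack: Blue tube rack with capped tubes, 110 by 200 by 50 mm high, loose on the bench beside the light box. Origin at the centre of its underside. Leave it.
- tip_box: Pipette tip box, grey with a clear lid over yellow tips, 85 by 122 by 83 mm high, loose on the bench beside the light box. Origin at the centre of its underside. Leave it.

How it is judged (in metres and radians):
On the way, in this order (a step that is already met when the one before it is completed fails the run):
1. the green lamp button is pushed fully down (at least 4.5 of its 6 mm) while the cover is shut (value of joint lamp_button above 0.0045 m and value of joint cover_hinge below 0.05 rad), for 0.05 s.
2. the cover is held by its handle, steady, at 60 degrees within 5 degrees (value of joint cover_hinge between 0.96 and 1.134 rad and contact force between the fingers and handle above 0.5 N and velocity of joint cover_hinge between -0.1 and 0.1 rad/s), for 0.5 s.
At the end, for the whole second after the job is handed in: The cover stands still at 60 degrees within 5 degrees, held by the fingers at its handle (over 0.5 N), with nothing else propping it; the well plate is within 15 mm and the bottle, tube rack and tip box within 20 mm of where they started, upright (all of step 2 and contact force between hood and well_plate below 0.1 N and contact force between hood and bottle below 0.1 N and contact force between hood and tube_rack below 0.1 N and contact force between hood and tip_box below 0.1 N and distance of well_plate from where it was at the start of the episode below 0.015 m and distance of each of bottle, tube_rack, tip_box from where it was at the start of the episode below 0.02 m and angle between each of bottle, tube_rack, tip_box's own z axis and vertical below 0.2 rad); the arm keeps its last pose, push and grip.
It fails at once if the well plate on the glass is shifted by more than 15 mm (distance of well_plate from where it was at the start of the episode above 0.015 m).
It fails at once if the bottle is moved by more than 20 mm or tipped (distance of bottle from where it was at the start of the episode above 0.02 m or angle between bottle's own z axis and vertical above 0.2 rad).
It fails at once if the tube rack is moved by more than 20 mm or tipped (distance of tube_rack from where it was at the start of the episode above 0.02 m or angle between tube_rack's own z axis and vertical above 0.2 rad).
It fails at once if the tip box is moved by more than 20 mm or tipped (distance of tip_box from where it was at the start of the episode above 0.02 m or angle between tip_box's own z axis and vertical above 0.2 rad).
It fails at once if the cover is flung or dropped: it turns faster than 2 rad/s (velocity of joint cover_hinge above 2 rad/s or velocity of joint cover_hinge below -2 rad/s).
It also fails if it takes over 51 s, if anything falls off the work surface, if the arm or the gripper's body presses on something with over 40 N, if the wrist force passes 120 N, or if a joint passes its speed limit or range.

### The arm

A 7-joint arm with a two-finger parallel gripper is mounted at the origin on the work surface. World frame = base frame: x ahead of the robot, y to its left, z up, the work surface at z = 0. Lengths are in mm, angles in rad, forces in N, time in s.
With the tool pointing down it reaches from about 350 to 900 mm from the base axis. Payload 8.1 kg.
Tool frame: the origin (TCP) lies between the finger pads; the fingertips stand 17 mm ahead of it and the grasp point (between the pads) lies 2 mm behind it; z points along the fingers, y is the line along which they close (so a half turn about z gives the same grasp; the last joint's range is limited). The gripper opens to 92 mm and grips with 3 to 60 N. Pads are 19 mm wide; open, the fingers measure 130 mm over their backs; the gripper's body (75 mm by 190 mm) begins 47 mm behind the grasp point.
Start: joints at [-1.318, 0.434, 0.025, 1.573, -0.012, 1.134, -0.075], TCP at [217.741, 585.859, 213.042] pointing down, gripper open.
Joint ranges: [-2.62, 2.62], [-0.44, 2.09], [-1.27, 1.32], [0.08, 2.57], [-1.32, 4.46], [0.12, 2], [-2.74, 2.74]. Speed limits (rad/s): [2.22, 2.22, 3.01, 3.01, 3.14, 3.14, 3.14].

### API

Orientations are given as a 3x3 rotation matrix whose columns are the frame's x, y, z axes.
In Python, from cell import bot gives the robot as it stands. The module is installed in compiled form; this text tells all that it offers. Calls block until the motion is done:
- bot.move_pose(position, orientation): joint-space move of the TCP to a pose.
- bot.move_linear(position, feed=150, ori=None, guard=None): straight line of the TCP; ori=None keeps the orientation; feed is the mean speed in mm/s. With guard (N) it stops when the force on the tool has changed by that much, and returns True; else False.
- bot.goto_joints(angles): joint-space move.
- bot.grip(opening, squeeze=None): finger opening in mm; squeeze is the grip in N (None keeps the last); returns when the fingers have stopped.
- bot.sleep(seconds).
- bot.inverse_kinematics(position, orientation): joint angles nearest the present ones, or None.
- bot.observe(): the state.
- bot.capture(name): name is "scene" or "top"; returns the picture (480x640x3 uint8, red, green, blue); there is no depth.
- bot.calibration(name): a dict with "mtx" (3x3 intrinsics, pixels), "dist_coeffs" ([k1, k2, p1, p2, k3] as OpenCV has them; the pictures are not rectified), "camera_from_world" (4x4, takes a point from world to camera coordinates). Camera axes: x right, y up, looking along -z (the intrinsics and any distortion apply to the point x, -y, -z); pixel columns grow to the right and rows downward; lengths in mm; the calibration is good to about 2 mm. A picture is of the moment at which its call begins. calibration takes no time and is no camera call.
A pose or a line that the arm cannot do raises bot.Unreachable and nothing moves.
- bot.close_job(): hands the job in; it is judged then, once.
The state is a dict: "time": time; "qpos": joint angles; "joint_velocities": joint speeds; "tau": joint torques, N m; "tcp_pos": TCP position; "tcp_rot": TCP orientation; "force": force on the tool from outside, world axes, zero at the start; "ft_torque": the same for the moment, N m; "width": finger opening in mm; "grip_force": force on a finger pad.
Only numpy, scipy, OpenCV 4.12 (cv2) and the standard library are available. Lean on these libraries where they do the work, as an engineer would, in place of code of your own. Each camera call takes 0.05 s, during which the arm holds its last target. There are 200 camera calls.

## Working session

There is one attempt and no reset: what is moved stays moved. The work goes in short steps, each a Python script; the robot and the scene stay as the last script left them, time stands still between calls to the robot, and variables do not carry over. Pictures are saved under pics/ and viewed, at most 10 in all, crops included, and the job is handed in when it is done.

```bash
mkdir -p pics; python3 - <<'E'
from cell import bot
import cv2
for n in("scene","top"):
    cv2.imwrite(f"pics/{n}0.png",bot.capture(n)[:,:,::-1]); c=bot.calibration(n); print(n,c)
print(bot.observe())
E
```

```text
scene {'mtx': array([[560.49025981,   0.        , 319.54900742],
       [  0.        , 560.49025981, 235.09938198],
       [  0.        ,   0.        ,   1.        ]]), 'dist_coeffs': array([0.0251708, 0.       , 0.       , 0.       , 0.       ]), 'camera_from_world': array([[-5.91441824e-01,  8.06131125e-01, -1.86863002e-02,
         3.50069805e+02],
       [-5.03213472e-01, -3.50891580e-01,  7.89715962e-01,
         2.09053096e+02],
       [ 6.30057752e-01,  4.76474247e-01,  6.13187998e-01,
        -1.98045636e+03],
       [ 0.00000000e+00,  0.00000000e+00,  0.00000000e+00,
         1.00000000e+00]])}
top {'mtx': array([[541.72957974,   0.        , 323.00684798],
       [  0.        , 541.72957974, 237.58872541],
       [  0.        ,   0.        ,   1.        ]]), 'dist_coeffs': array([-0.05640742,  0.        ,  0.        ,  0.        ,  0.        ]), 'camera_from_world': array([[-1.21524746e-02, -9.99918318e-01, -3.95905585e-03,
         1.80244002e+01],
       [ 9.90198546e-01, -1.25850902e-02,  1.39098725e-01,
        -5.48972584e+02],
       [-1.39137188e-01, -2.22985763e-03, 
[... 272 characters left out ...]
ties': array([ 6.76743615e-04, -1.24101403e-03, -4.68136772e-04, -3.24571268e-03,
       -8.87467969e-04,  2.44687636e-04, -5.08805091e-05]), 'tau': array([ 2.91521043e-03, -6.69137120e+01,  9.87605229e-01, -3.15143645e+01,
       -6.05605566e-02,  3.74252989e-02,  5.94508106e-05]), 'tcp_pos': array([217.59692338, 585.36881618, 212.3191408 ]), 'tcp_rot': array([[-9.37339696e-01,  3.48416629e-01, -3.83618815e-04],
       [ 3.48416818e-01,  9.37338674e-01, -1.38977063e-03],
       [-1.24638445e-04, -1.43634642e-03, -9.99998961e-01]]), 'force': array([-0.05161901,  0.39736914,  0.49017399]), 'ft_torque': array([0.01260682, 0.00010274, 0.02162959]), 'grip_force': 0.0, 'width': 91.96724759702755}
```

View pics/top0.png

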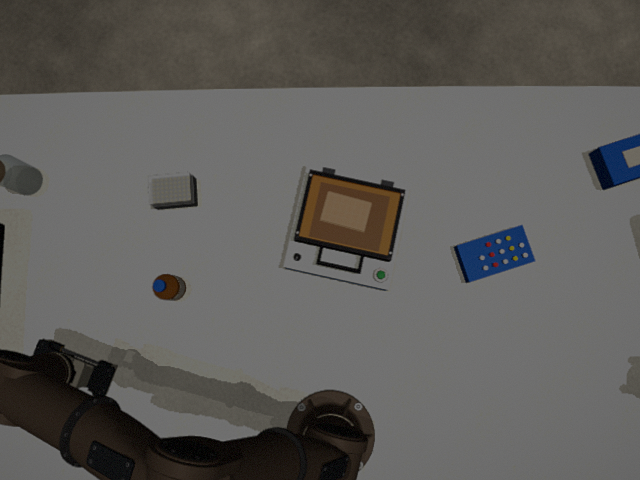

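View pics/scene0.png

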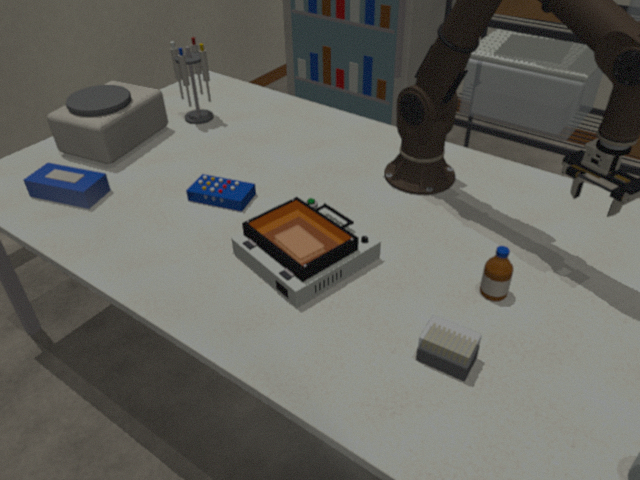

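The top view shows the box at about px (345,228), green button (380,275), handle bar (338,268), knob (297,257). The objects beside it are well clear. I'll zoom in to get exact pixels.

```bash
python3 - <<'E'
import cv2,numpy as np
i=cv2.imread("pics/top0.png"); c=i[155:300,270:420]
c=np.clip(c.astype(float)*1.8,0,255).astype(np.uint8)
cv2.imwrite("pics/topc.png",cv2.resize(c,None,fx=4,fy=4,interpolation=cv2.INTER_CUBIC))
for n in("top","scene"):
    h=cv2.cvtColor(cv2.imread(f"pics/{n}0.png"),cv2.COLOR_BGR2HSV)
    m=cv2.inRange(h,(50,120,30),(80,255,255))
    k,l,s,ce=cv2.connectedComponentsWithStats(m);print(n,[(s[j],ce[j]) for j in range(1,k) if s[j,4]>15])
E
```

```text
top [(array([377, 271,   8,   8,  46], dtype=int32), array([380.43478261, 274.5       ]))]
scene [(array([308, 199,   6,   6,  26], dtype=int32), array([310.26923077, 201.03846154]))]
```

View pics/topc.png

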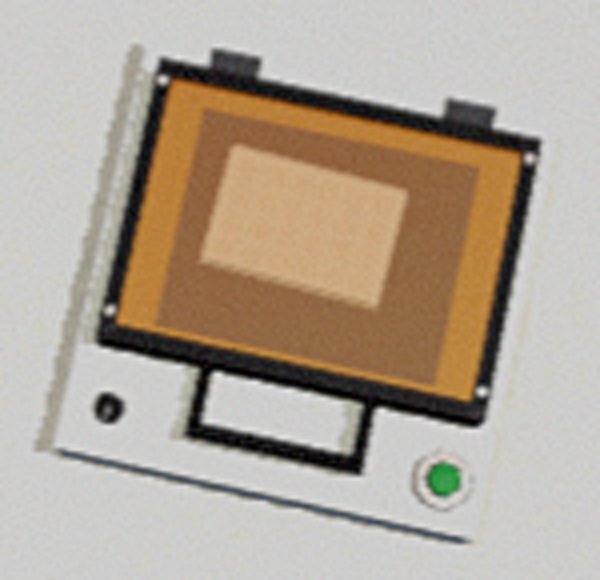

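Clear features in the crop: bar ends (188,430)/(362,465), rear top corners of the cover (160,58)/(541,138), front case corners (57,450)/(472,542), button (442,479). Next I fit the box pose.

```bash
cat >h.py <<'E'
import numpy as np,cv2
from cell import bot
def proj(n,P):
    c=bot.calibration(n); T=c["camera_from_world"]
    q=np.atleast_2d(P)@T[:3,:3].T+T[:3,3]; q=q*[1,-1,-1]
    return cv2.projectPoints(q.reshape(-1,1,3),np.zeros(3),np.zeros(3),c["mtx"],c["dist_coeffs"])[0].reshape(-1,2)
def l2w(p,L):
    x,y,a=p; c,s=np.cos(a),np.sin(a); L=np.atleast_2d(L)
    return L@np.array([[c,-s,0],[s,c,0],[0,0,1]]).T+[x,y,0]
E
python3 - <<'E'
from h import *
from scipy.optimize import least_squares
cr=np.array([[188,430],[362,465],[160,58],[541,138],[57,450],[472,542]],float)
px=(cr+.5)/4-.5+[270,155]
L=np.array([[-125,62,95],[-125,-62,95],[125,135,107],[125,-135,107],[-155,150,65],[-155,-150,65]],float)
bt=np.array([380.43,274.5]);bs=np.array([310.27,201.04])
def f(v):
    B=l2w(v[:3],[-120,-118,v[3]])
    return np.r_[(proj("top",l2w(v[:3],L))-px).ravel(),(proj("top",B)-bt).ravel()*1.5,(proj("scene",B)-bs).ravel()]
r=least_squares(f,[560,0,-.2,78],loss="soft_l1")
print(r.x,np.round(f(r.x).reshape(-1,2),2))
v=r.x
print("btn",l2w(v[:3],[-120,-118,v[3]]),"bar",l2w(v[:3],[-125,0,95]),"hinge",l2w(v[:3],[125,0,67]))
p=v[:3]; a=p[2]; ax=np.array([np.cos(a),np.sin(a),0]); ay=np.array([-ax[1],ax[0],0])
D=np.column_stack([ax,-ay,[0,0,-1]])
# arc reachability: approach dir tilts by phi*t; closing axis perpendicular to bar
hin=l2w(p,[125,0,67])[0]
def bar(t): return hin+(-250*np.cos(t)-28*np.sin(t))*ax+(-28*0+28*np.cos(t)+250*np.sin(t))*np.array([0,0,1])
print(bar(0),bar(1.047))
for base in(-.0,.4,.8,1.2):
  for sgn in(1,-1):
    for up in (0,-.4,.4,.8,1.2):
        out=[]
        for th in(base,):
            ph=base-0
            zt=np.sin(up)*ax-np.cos(up)*np.array([0,0,1]); yt=sgn*np.cross(zt,ay); xt=np.cross(yt,zt)
            R=np.column_stack([xt,yt,zt])
            q=bot.inverse_kinematics(bar(base),R); out.append(q is not None)
        print(base,sgn,up,out, None if q is None else np.round(q,2))
E
```

```text
[ 5.81858926e+02 -5.70333260e+01 -2.26519047e-01  8.27282329e+01] [[-0.82  0.05]
 [ 0.36  0.98]
 [-0.28 -1.03]
 [ 0.33 -0.76]
 [-1.22 -0.11]
 [ 1.19 -0.06]
 [ 0.3   0.37]
 [ 0.26  0.  ]]
btn [[ 438.42318743 -145.06848327   82.72823289]] bar [[460.05216678 -28.95996829  95.        ]] hinge [[703.66568516 -85.1066838   67.        ]]
[460.05216678 -28.95996829  95.        ] [558.1906899  -51.57840004 297.48644291]
-0.0 1 0 [True] [-0.59  0.37  0.7   2.14 -0.36  0.74  0.11]
-0.0 1 -0.4 [True] [-0.43  0.64  0.68  1.81 -0.41  1.26  0.21]
-0.0 1 0.4 [True] [-0.64  0.18  0.53  2.48  0.35  0.13 -0.7 ]
-0.0 1 0.8 [False] None
-0.0 1 1.2 [False] None
-0.0 -1 0 [True] [ 0.74  0.54 -1.06  2.04  0.61  0.91  2.26]
-0.0 -1 -0.4 [True] [ 0.67  0.83 -1.07  1.71  0.49  1.38  2.36]
-0.0 -1 0.4 [True] [-0.37  0.17  0.21  2.46  0.69  0.18  2.08]
-0.0 -1 0.8 [False] None
-0.0 -1 1.2 [False] None
0.4 1 0 [True] [-0.67  0.24  0.76  2.01 -0.2   0.97 -0.04]
0.4 1 -0.4 [True] [-0.46  0.54  0.73  1.7  -0.34  1.45  0.15]
0.4 1 0.4 [True] [-0.98 -0.07  0.8   2.35  0.43  0.51 -0.74]
0.4 1 0.8 [False] None
0.4 1 1.2
[... 658 characters left out ...]
61 -0.05  0.48  2.13  0.25  0.7   2.62]
0.8 -1 0.8 [True] [-0.76 -0.18  0.4   2.48  1.36  0.48  1.42]
0.8 -1 1.2 [False] None
1.2 1 0 [True] [-0.57  0.39  0.84  1.55 -0.29  1.34  0.08]
1.2 1 -0.4 [True] [-0.33  0.69  0.78  1.17 -0.4   1.86  0.16]
1.2 1 0.4 [True] [-0.85  0.06  0.85  1.93  0.06  0.78 -0.26]
1.2 1 0.8 [True] [-0.81 -0.12  0.59  2.29  1.11  0.41 -1.35]
1.2 1 1.2 [False] None
1.2 -1 0 [True] [ 0.68  0.52 -1.06  1.44  0.45  1.44  2.53]
1.2 -1 -0.4 [True] [ 0.52  0.8  -1.07  1.06  0.45  1.94  2.51]
1.2 -1 0.4 [True] [ 0.85  0.22 -1.06  1.82  0.45  0.88  2.52]
1.2 -1 0.8 [True] [-0.67 -0.1   0.46  2.28  1.08  0.38  1.81]
1.2 -1 1.2 [True] [ 0.49  0.15 -0.84  2.54  2.36  0.87  0.46]
```

```bash
cat >>h.py <<'E'
P=np.array([581.86,-57.03,-0.2265])
ax=np.array([np.cos(P[2]),np.sin(P[2]),0]); ay=np.array([-ax[1],ax[0],0]); ez=np.array([0,0,1.])
D=np.column_stack([-ay,ax,-ez]); D[:,0]=np.cross(D[:,1],D[:,2])
E
python3 - <<'E'
from h import *
o=bot.observe(); bot.move_linear(o["tcp_pos"]+[0,0,130],feed=200)
bot.grip(0,10)
B=np.array([438.4,-145.1,0])
bot.move_pose(B+[0,0,200],D)
bot.move_linear(B+[0,0,110],feed=120)
f0=bot.observe()["force"]
for g,z in((2.,85),(15,80)):
    print(bot.move_linear(B+[0,0,z],feed=25 if z>80 else 12,guard=g))
    o=bot.observe();print(o["time"],o["tcp_pos"],o["force"]-f0)
for z in(89,):
    pass
cv2.imwrite("pics/top1.png",cv2.resize(np.clip(bot.capture("top")[155:300,270:420,::-1]*1.8,0,255).astype(np.uint8),None,fx=4,fy=4))
E
```

```text
False
7.125 [ 438.52441763 -145.16490783   85.11796123] [-0.00745988 -0.66000513  0.04924734]
False
7.6917 [ 438.35141312 -145.12752973   79.95522705] [ 0.30948419  0.11906705 -0.35225578]
```

```bash
python3 - <<'E'
from h import *
i=bot.capture("scene")[:,:,::-1]; cv2.imwrite("pics/sc1.png",cv2.resize(np.clip(i[130:300,220:400]*1.7,0,255).astype(np.uint8),None,fx=3.3,fy=3.3,interpolation=cv2.INTER_CUBIC))
o=bot.observe();print(o["width"],o["tcp_rot"],o["force"])
E
```

```text
0.5282332816470722 [[ 2.24617504e-01  9.74447010e-01  3.36637730e-05]
 [ 9.74447011e-01 -2.24617503e-01 -2.81206144e-05]
 [-1.98405760e-05  3.91199452e-05 -9.99999999e-01]] [-0.15744544 -0.27948698 -0.48313832]
```

View pics/sc1.png

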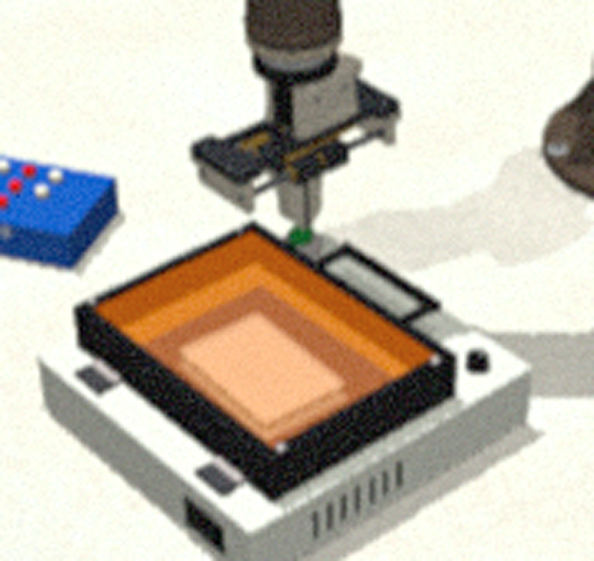

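View pics/top1.png

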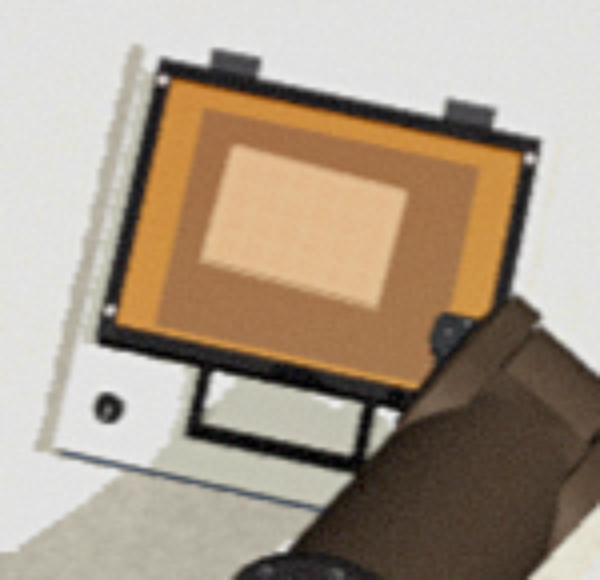

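Neither picture shows contact: the tips still hover just above the green button (scene crop (300,230)). I'll keep descending slowly under guard.

```bash
python3 - <<'E'
from h import *
B=np.array([438.4,-145.1,0])
f0=bot.observe()["force"]
for z in np.arange(78.5,49,-1.5):
    r=bot.move_linear(B+[0,0,z],feed=15,guard=14)
    o=bot.observe();print(round(o["time"],2),z,np.round(o["tcp_pos"],2),np.round(o["force"]-f0,2),r)
    if r or (o["force"]-f0)[2]>9: break
i=bot.capture("scene")[:,:,::-1]; cv2.imwrite("pics/sc2.png",cv2.resize(np.clip(i[150:250,260:380]*1.7,0,255).astype(np.uint8),None,fx=5,fy=5,interpolation=cv2.INTER_CUBIC))
E
```

```text
8.04 78.5 [ 438.34 -145.07   78.42] [0.63 0.45 0.28] False
8.29 77.0 [ 438.32 -145.07   76.9 ] [ 0.11 -0.1   0.56] False
8.54 75.5 [ 438.32 -145.11   75.41] [0.25 0.48 0.17] False
8.79 74.0 [ 438.33 -145.07   73.91] [ 0.76 -0.82  0.26] False
9.04 72.5 [ 438.49 -145.17   72.53] [0.36 1.11 1.9 ] False
9.29 71.0 [ 438.45 -145.15   71.  ] [0.28 0.96 3.93] False
9.54 69.5 [ 438.48 -145.16   69.51] [-0.14  0.62  4.81] False
9.79 68.0 [ 438.47 -145.14   67.99] [0.64 0.72 4.63] False
10.04 66.5 [ 438.58 -145.18   67.28] [-4.24  2.01 21.91] False
```

View pics/sc2.png

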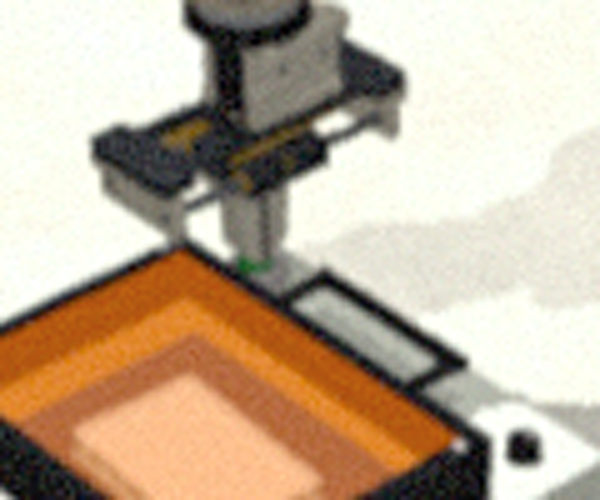

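The button went its full 6 mm: onset at TCP z 73.3, hard stop at 67.2 with 22 N. The real fingertips therefore sit about 26 mm higher than the reported TCP implies, so I'll correct heights by that amount. Next is the handle.

```bash
cat >>h.py <<'E'
DZ=-9.4   # reported tcp z = true fingertip z + DZ (tool vertical), found by touching the button
E
python3 - <<'E'
from h import *
bot.move_linear([438.4,-145.1,130],feed=120)
bar=l2w(P,[-125,0,95])[0]
bot.grip(40)
bot.move_linear([bar[0],bar[1],130],feed=150,ori=D)
r=bot.move_linear([bar[0],bar[1],95+DZ+8],feed=60,guard=4)
o=bot.observe();print(r,o["time"],o["tcp_pos"],o["force"],o["width"])
i=bot.capture("scene")[:,:,::-1]; a=np.clip(i[150:270,270:390]*1.7,0,255).astype(np.uint8)
cv2.imwrite("pics/sc3.png",cv2.resize(a,None,fx=5,fy=5,interpolation=cv2.INTER_CUBIC))
E
```

```text
False 13.2833 [460.09611201 -29.15503849  93.60406736] [0.43075207 0.7353909  0.01032856] 39.56622141537941
```

View pics/sc3.png

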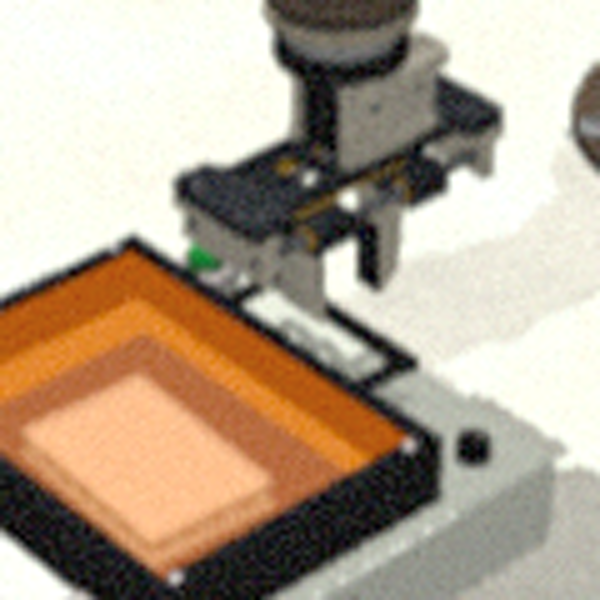

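The fingers straddle the bar: rear tip at crop (320,308) inside the bow, front tip at (380,285) in front of it. Descend and grip.

```bash
python3 - <<'E'
from h import *
bar=l2w(P,[-125,0,95])[0]
r=bot.move_linear([bar[0],bar[1],95-19+DZ],feed=40,guard=5)
o=bot.observe();print(r,o["time"],o["tcp_pos"],o["force"])
bot.grip(0,25)
o=bot.observe();print(o["time"],o["tcp_pos"],o["force"],o["width"],o["grip_force"])
E
```

```text
False 14.1583 [460.13508153 -29.06263783  66.65378317] [-0.59144313 -0.37190078  0.36333684]
14.7333 [461.65557727 -29.252763    66.98932177] [ 5.12688818 -0.3576755  -2.55287349] 11.151640256624269 24.998565316200256
```

```bash
python3 - <<'E'
from h import *
o=bot.observe(); s=o["tcp_pos"]*1.0; s=s+1.0*ax
def p(t): # bar displacement on arc
    return s+(-250*np.cos(t)+28*np.sin(t)+250)*ax+(250*np.sin(t)+28*np.cos(t)-28)*ez
for t in np.linspace(0,1.047,13)[1:]:
    bot.move_linear(p(t),feed=45,ori=D)
    o=bot.observe();print(round(t,3),round(o["time"],2),np.round(o["tcp_pos"]-p(t),1),np.round(o["force"],1),round(o["width"],2),round(o["grip_force"],1))
    if o["width"]<9 or np.linalg.norm(o["force"])>30: break
bot.sleep(.5)
i=bot.capture("scene")[:,:,::-1]; a=np.clip(i[90:310,210:410]*1.7,0,255).astype(np.uint8)
cv2.imwrite("pics/sc4.png",cv2.resize(a,None,fx=2.7,fy=2.7,interpolation=cv2.INTER_CUBIC))
E
```

```text
0.087 15.39 [-1.1  0.2 -0.3] [-3.5 -0.2 -1.8] 11.32 25.0
0.174 16.03 [-1.2  0.2  0.1] [-6.7  0.9 -1.7] 10.74 25.0
0.262 16.68 [-1.4  0.3  0. ] [-7.8  0.6  0.2] 11.21 25.0
0.349 17.32 [-1.8  0.3  0. ] [-10.1   1.5   2.4] 11.45 25.0
0.436 17.96 [-2.3  0.4 -0. ] [-11.4   2.6   4.1] 11.24 25.0
0.524 18.6 [-2.9  0.5 -0. ] [-14.8   2.9   7.1] 11.15 25.0
0.611 19.24 [-3.4  0.6  0.2] [-18.    4.8  12.6] 10.93 25.0
0.698 19.88 [-3.7  0.6  0.7] [-22.5   5.3  20.5] 11.04 25.0
```

View pics/sc4.png

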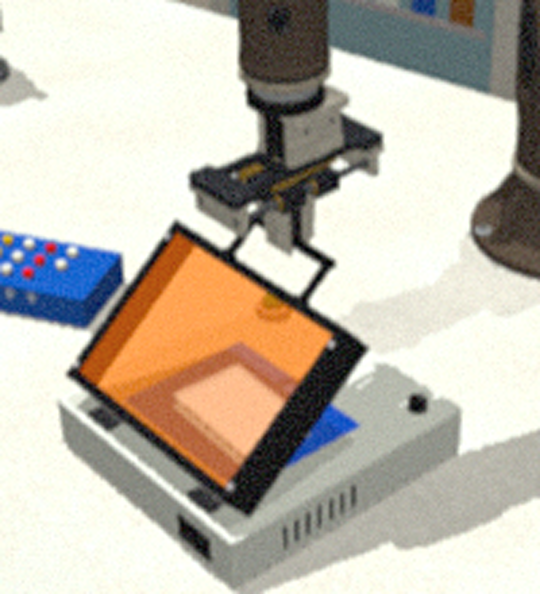

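The cover is up to about 40° and the bar is well held. An outward radial force is building, so the true arc lies slightly outside my path. I'll follow on with force relief at each step, then measure the angle from the picture.

```bash
cat >>h.py <<'E'
def rel(n=1):
    # settle target on the measured pose (zero spring force)
    for _ in range(n): bot.move_linear(bot.observe()["tcp_pos"],feed=20,ori=D)
def st(t=0):
    o=bot.observe();print(round(t,3),round(o["time"],2),np.round(o["tcp_pos"],1),np.round(o["force"],1),round(o["width"],2),round(o["grip_force"],1));return o
E
python3 - <<'E'
from h import *
rel();o=st();rel();o=st()
t=0.698
for k in range(3):
    t2=t+0.0873; d=lambda t:(-250*np.cos(t)+28*np.sin(t))*ax+(250*np.sin(t)+28*np.cos(t))*ez
    bot.move_linear(bot.observe()["tcp_pos"]+d(t2)-d(t),feed=40,ori=D);t=t2;rel();o=st(t)
    if o["width"]<9 or np.linalg.norm(o["force"])>30: break
bot.sleep(.3)
for n in("scene","top"):
    i=bot.capture(n)[:,:,::-1]; cv2.imwrite(f"pics/raw5{n}.png",i)
a=cv2.imread("pics/raw5scene.png")[90:310,210:410]
cv2.imwrite("pics/sc5.png",cv2.resize(np.clip(a*1.7,0,255).astype(np.uint8),None,fx=2.7,fy=2.7,interpolation=cv2.INTER_CUBIC))
E
```

```text
0 20.77 [533.6 -46.1 222.2] [-3.5  0.6  1.1] 11.12 25.0
0 21.02 [533.6 -46.1 222.2] [-1.6  1.3 -0. ] 11.2 25.0
0.785 21.98 [549.5 -49.8 237.3] [-4.5  0.5  2.1] 10.93 25.0
0.873 22.93 [566.9 -54.  250.9] [-3.9  0.5  2.6] 11.3 25.0
0.96 23.88 [585.3 -58.4 262.3] [-4.1  0.1  4.6] 10.75 25.0
```

View pics/sc5.png

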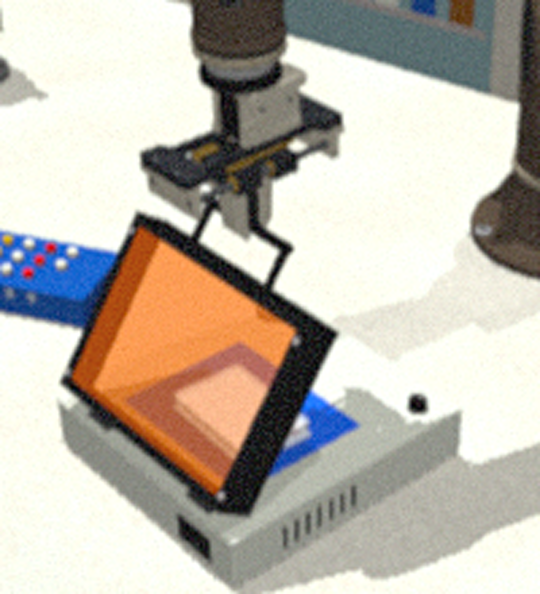

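Crop dots on the cover: front-left (297,341), rear-left (221,495), rear-right (69,380). I fit the hinge angle to these.

```bash
python3 - <<'E'
from h import *
from scipy.optimize import least_squares
tp=(np.array([[163,80],[530,158],[110,311],[482,392]])+.5)/4-.5+[270,155]  # RL RR FL FR
dots=[]
for u in tp:
    r=least_squares(lambda v:(proj("top",l2w(P,[v[0],v[1],107]))-u).ravel(),[0,0]); dots.append([*r.x,107])
dots=np.array(dots);print(np.round(dots,1))
def hood(t,L,p=P):
    q=L-[125,0,67]; c,s=np.cos(t),np.sin(t)
    return l2w(p,np.c_[q[:,0]*c+q[:,2]*s,q[:,1],-q[:,0]*s+q[:,2]*c]+[125,0,67])
sym=np.array([[117,127,107],[117,-127,107],[-71,127,107]])
sc=(np.array([[221,495],[69,380],[297,341]])+.5)/2.7-.5+[210,90]
for d in(dots[:3],sym):
    f=lambda v:(proj("scene",hood(v[0],d,P+[v[1],v[2],0]))-sc).ravel()
    r=least_squares(f,[1,0,0]);print(r.x,np.round(f(r.x),1))
    r=least_squares(lambda v:f([v[0],0,0]),[1]);print(r.x,np.round(r.fun,1))
# arc kinematics: angle from logged tcp points, bar displacement with hinge at unknown offset
X=np.array([[533.6,-46.1,222.2],[549.5,-49.8,237.3],[566.9,-54,250.9],[585.3,-58.4,262.3]])
s0=np.array([461.66,-29.25,66.99]); 
Y=np.c_[(np.vstack([s0,X])-s0)@ax,np.vstack([s0,X])[:,2]-67]
print(np.round(Y,1))
f=lambda h:np.hypot(Y[:,0]-h[0],Y[:,1]-h[1])-251.56
r=least_squares(f,[250,-28]);print(r.x,r.fun)
h=r.x;ph=np.arctan2(Y[:,1]-h[1],h[0]-Y[:,0]);print(ph-np.arctan2(28,250),ph-ph[0])
E
```

```text
[[ 107.5  128.2  107. ]
 [ 107.3 -129.8  107. ]
 [ -57.5  128.6  107. ]
 [ -58.2 -129.2  107. ]]
[ 0.95171719 -1.27607692 -1.32844893] [ 0.4  1.  -0.3 -1.9 -0.2  0.5]
[0.95051664] [ 0.5  1.5 -0.2 -1.5  0.   0.9]
[ 0.98669435 -5.63881826 -1.2449894 ] [-0.7  3.6 -0.2  1.3  0.8 -5.3]
[0.95463702] [-1.4  4.6 -1.   2.1  1.7 -4.2]
[[  0.   -0. ]
 [ 73.9 155.2]
 [ 90.2 170.3]
 [108.1 183.9]
 [127.  195.3]]
[250.44962708 -23.75017868] [ 0.01227945 -0.16847094  0.09808802  0.1921567  -0.13241539]
[-0.01702733  0.68057729  0.76901073  0.85834833  0.9461586 ] [0.         0.69760462 0.78603807 0.87537567 0.96318594]
```

Image and kinematics agree on about 0.955 rad. One more 0.09 rad step should finish it.

```bash
python3 - <<'E'
from h import *
d=lambda t:(-250*np.cos(t)+28*np.sin(t))*ax+(250*np.sin(t)+28*np.cos(t))*ez
for t in(.953,.998):
    bot.move_linear(bot.observe()["tcp_pos"]+d(t+.045)-d(t),feed=30,ori=D);rel();st(t+.045)
bot.sleep(1);o=st();s0=np.array([461.66,-29.25,66.99]);y=o["tcp_pos"]-s0
print(np.arctan2(y[2]+23.75,250.45-y@ax)-np.arctan2(23.75,250.45))
i=bot.capture("scene")[:,:,::-1];a=i[90:310,210:410]
cv2.imwrite("pics/sc6.png",cv2.resize(np.clip(a*1.7,0,255).astype(np.uint8),None,fx=2.7,fy=2.7,interpolation=cv2.INTER_CUBIC))
E
```

```text
0.998 25.06 [595.1 -60.7 267.6] [-3.   0.7  3.8] 11.11 25.0
1.043 25.83 [605.3 -63.  272.4] [-3.3  0.4  3.6] 11.18 25.0
0 26.83 [605.3 -63.1 272.4] [-3.4  0.8  4.6] 11.09 25.0
1.0541936702437271
```

View pics/sc6.png

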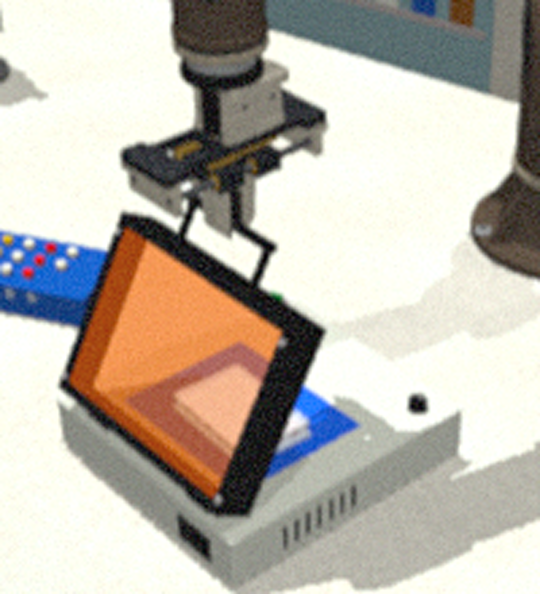

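The cover is held steady at about 60° (front-left dot now at (282,342)), and the plate hasn't moved. Handing in.

```bash
python3 -c "
from cell import bot
print(bot.close_job())"
```

```text
the job is handed in; nothing more can be done
None
```

I handed the job in at about 27 s. The lamp button was pushed its full 6 mm with the cover shut, then the cover was raised by its handle. It was held steady at about 60° (1.04–1.05 rad from the arm's position) with a 25 N grip, nothing around it disturbed as far as the pictures show; the judge's verdict was not returned.

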